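Load the probe into the steriliser and hold its guarded lever

ROBOT

A 6-joint arm with a two-finger parallel gripper is mounted at the origin on a cart in front of the work surface, level with it; the furniture and walls round the work are solid. World frame = base frame: x ahead of the robot, y to its left, z up, the work surface at z = 0. Lengths are in m, angles in rad, forces in N, time in s.
With the tool pointing down it reaches from about 0.35 to 0.775 m from the base axis. Payload 7.3 kg.
Tool frame: the origin (TCP) lies midway between the tips of the shut fingers; the grasp point (between the pads) lies 19 mm behind it (robot.grip_depth is the z of the grasp point in the tool frame, in m); z points along the fingers, y is the line along which they close (so a half turn about z gives the same grasp; the last joint's range is limited). The gripper opens to 92 mm and grips with 3 to 60 N. Pads are 19 mm wide; open, the fingers measure 130 mm over their backs; the gripper's body (75 mm by 190 mm) begins 47 mm behind the grasp point.
Start: joints at [1.092, 0.342, 1.524, -0, 1.275, -0.146], TCP at [0.171, 0.496, 0.227] pointing down, gripper open.
Joint ranges: [-2.53, 2.53], [-0.77, 2.02], [0.04, 2.7], [-1, 4.14], [0.28, 2.66], [-3.11, 3.11]. Speed limits (rad/s): [2.57, 2.57, 3.14, 3.14, 3.14, 3.14].

INTERFACE

Orientations are given as [roll, pitch, yaw] about the fixed x, y, z axes, in that order (R = Rz(yaw) Ry(pitch) Rx(roll)).
In Python, from cell import robot, viewer gives the robot as it stands.
- The arm moves only by the tool step_arm, never from a script. Its argument "increments" is a list of rows, each an object with "delta_pos": the shift along the tool's x, y, z in cm, a list of three; "dr": the turn, a rotation vector about the tool's x, y, z in degrees, a list of three; "fingers": the closure, from -1 (fully open) to 1 (shut), so that 0 is half open. In form: [{"delta_pos": [tx, ty, tz], "dr": [wx, wy, wz], "fingers": fingers}, ...]. A call has exactly 5 rows; each row is the pose to reach, as a shift and turn from the pose commanded when the call began, along the tool's axes at that moment; what a row does not reach only later rows make up. A row lasts 1/8 s, in which the tool goes at most 62.5 mm and 10.7 degrees, less where a joint would pass 70% of its speed; a pose out of reach is approached as far as the arm can. A call with a gripper value outside its range is refused whole. The fingers move at their own pace and stop on an object; "newtons" is the grip in N (left out, the last holds). Time passes only in rows, so rows that repeat a pose let the fingers close, or fill a call up. It gives the time, the measured TCP pose, the force, the opening and the grip force at its end, in the units of the state.
- robot.observe(): the state, without advancing time (a new reading comes with each control period).
- viewer.read_camera(name): name is "scene" or "top"; returns the picture (420x560x3 uint8, red, green, blue); there is no depth.
- viewer.camera_params(name): a dict with "K" (3x3 intrinsics, pixels), "k1" (the pictures are not rectified: a ray, as slopes to the right and down, at radius r is drawn at 1 + k1 r^2 times it, then the intrinsics apply), "T" (4x4, takes a point from camera to world coordinates). Camera axes: x right, y down, z forward; pixel columns grow to the right and rows downward; lengths in m; the calibration is good to about 2 mm. A picture is of the moment at which its call begins. camera_params takes no time and is no camera call.
- robot.hand_in(): hands the job in; it is judged then, once.
The state is a dict: "time": time; "qpos": joint angles; "qvel": joint speeds; "joint_efforts": joint torques, N m; "tool_pos": TCP position; "tool_rot": TCP orientation; "contact_force": force on the tool from outside, world axes, zero at the start; "torque": the same for the moment, N m; "opening": finger opening in m; "grip_force": force on a finger pad.
Only numpy, scipy, OpenCV 4.12 (cv2) and the standard library are available. Lean on these libraries where they do the work, as an engineer would, in place of code of your own. Each camera call takes 0.05 s, during which the arm holds its last target. There are 200 camera calls.

TASK

First move the milk probe (the tool with the straight cylindrical grip) from the white draining block into the steriliser's well, tip down until its collar sits on the housing, and let go of it. Then flip the safety catch all the way over to the left, clear of the lever, and pull the sprung lever towards the front as far as it goes; finish while still holding it there, since the steriliser runs only as long as the lever is held. Leave everything else where it stands.

Things in the scene. Friction and masses are not known exactly. Their poses are not given: they have to be found in the camera images.
- steriliser: Fixed steel housing, 150 x 300 x 90 mm (x, y, z), its place and yaw vary. Origin: centre of its underside, on the worktop; x points to its back, -x is its front (dark window), y to its left, z up. On its flat top (z = 90 mm) are, from right to left: the well, the lever, the catch.
- well_mouth (a point): Centre of the mouth of the well in the steriliser's top, at (-20, -105, 90) mm in the steriliser's frame; axes as the steriliser's. A round vertical hole 16 mm wide and 74 mm deep with a 2 mm chamfer.
- probe: Loose milk probe standing upright in the draining block, 60 g. Origin at its tip, z along it towards the grip. Steel shaft 12 mm thick and 70 mm long with a tapered tip, round collar 26 mm wide from z = 70 to 74 mm, black straight cylindrical grip 18 mm thick from z = 74 to 128 mm (the top).
- probe_collar (a point): Centre of the underside of the probe's collar, on the probe's axis 70 mm above its tip. It coincides with well_mouth when the probe is home.
- drainer: Fixed white draining block, 70 x 130 x 78 mm (x, y, z). Origin: centre of its underside. It has two upright holes, 15 mm wide and 74 mm deep, at y = +35 and -35 mm; the probe stands in one of them (which one varies), the ball-headed tool in the other, each resting by its collar on the block's top, so that each tip is 8 mm above the worktop.
- ball_tool: Loose tool like the probe, but with a slim neck and a black ball 28 mm wide as its head (top 118 mm above its tip). Origin at its tip, z up. A bystander: leave it in the draining block.
- lever: The steriliser's lever, a bail: two steel arms 10 mm thick and 92 mm apart, joined at the top by the grip bar. Origin on its hinge axis, midway between the arms, at (0, 20, 110) mm in the steriliser's frame.
- lever_turn (a joint): How far the lever is pulled, about its left-right axis. 0: at rest, leaning 0.6 rad to the back. Grows as the bar is pulled to the front, up to the stop at 1.0 rad (leaning 0.4 rad to the front). A spring returns it: about 2 N at the bar to start, 7 N at the stop. While the catch is across it, it is blocked after 0.1 to 0.15 rad of play; 0.6 rad of the catch clears it.
- grip_bar (a point): Centre of the black round grip bar of the lever, 18 mm thick, 86 mm long, along the steriliser's y. It lies, in the steriliser's frame at (110 sin(0.6 - q), 0, 110 cos(0.6 - q)) mm from the point (0, 20, 110), q the lever's value. About 80 mm of the bar are free between the two arms, with 70 mm or more of free height under it.
- catch (a joint): Safety catch: a steel rod on a front-to-back axis at (y, z) = (96, 100) mm in the steriliser's frame; 62 mm out it has a flat 34 mm square blade and a tab to the front. 0: locked, leaning 0.65 rad to the right (-y), the blade in front of the lever's left arm. Grows as it is flipped to the left (+y), to the stop at 1.3. Under 2 N of friction; stays where it is left; starts at 0 to 0.12.
- catch_tab (a point): Point in the catch's tab, a round level rod 10 mm thick; it reaches 20 mm farther to the front (steriliser's -x) and 31 mm to the back of this point, where the blade begins. With the catch at 0 it is at (-27, 58, 149) mm in the steriliser's frame, at 1.3 at (-27, 134, 149), at its highest 162 mm up. The housing's top lies 59 to 72 mm below it, free in front of the lever.
- shot_glass: Bystander: small glass tumbler, 49 mm wide, 61 mm high. Origin: centre of its underside.
- sugar_pot: Bystander: white lidded sugar pot, 66 mm wide, 67 mm high. Origin: centre of its underside.
- dosing_cup: Bystander: steel cup, 59 mm wide, 52 mm high. Origin: centre of its underside.

How it is judged:
By the outcome, as a careful person would: the job done as asked, in the order asked, and still so for the second after the job is handed in, while the arm keeps its last pose, push and grip.
It also fails if it takes over 62 s, if anything falls off the work surface, if the arm or the gripper's body presses on something with over 40 N, if the wrist force passes 120 N, or if a joint passes its speed limit or range.

## Working session

There is one attempt and no reset: what is moved stays moved. The work goes in short steps, Python scripts to look and compute and a tool call to move; the robot and the scene stay as the last step left them, time stands still between calls to the robot, and variables do not carry over. Pictures are saved under pics/ and viewed, at most 10 in all, crops included, and the job is handed in when it is done.

Besides the shell and the picture viewer there is one more tool, called as a command line: name --argument value ..., lists and objects as JSON in quotes. step_arm: Moves the arm, as the interface text tells. Its arguments: {"type":"object","properties":{"increments":{"type":"array"},"newtons":{"type":"number"}},"required":["increments"]}

```bash
mkdir -p pics; python3 - <<'E'
from cell import robot, viewer
import cv2
for n in ("scene","top"):
    im=viewer.read_camera(n); cv2.imwrite(f"pics/{n}0.png",im[:,:,::-1])
    p=viewer.camera_params(n); print(n,p)
print(robot.observe(), robot.grip_depth)
E
```

```text
scene {'K': array([[412.69213993,   0.        , 282.17039632],
       [  0.        , 412.69213993, 213.27162815],
       [  0.        ,   0.        ,   1.        ]]), 'k1': 0.038910487083784445, 'T': array([[ 0.5866847 , -0.50415004,  0.63374585, -0.22691626],
       [-0.80971419, -0.37757002,  0.44922579, -0.47618695],
       [ 0.01280623, -0.77670691, -0.62973199,  0.87590078],
       [ 0.        ,  0.        ,  0.        ,  1.        ]])}
top {'K': array([[515.79782754,   0.        , 283.4543045 ],
       [  0.        , 515.79782754, 209.06027282],
       [  0.        ,   0.        ,   1.        ]]), 'k1': -0.0005772966423188002, 'T': array([[-0.18587898, -0.96001556,  0.20933019,  0.18237523],
       [-0.98256164,  0.18060148, -0.04422356,  0.09860994],
       [ 0.00464997, -0.21390004, -0.97684449,  1.59260137],
       [ 0.        ,  0.        ,  0.        ,  1.        ]])}
{'time': 0.1, 'qpos': array([ 1.09198819e+00,  3.42629722e-01,  1.52489533e+00,  9.69058045e-06,
        1.27539683e+00, -1.46012313e-01]), 'qvel': array([ 1.35894229e-03, -1.90908882e-03, -1.31165470e-03, -6.97568304e-05,
       -1.07671554e-03, -5.47692295e-04]), 'joint_efforts': array([ 1.88103964e-03, -4.32004881e+01, -2.44695121e+01,  7.19332066e-02,
        5.25683071e-02, -4.54742940e-05]), 'tool_pos': array([0.17132987, 0.49588695, 0.2261357 ]), 'tool_rot': array([-3.14027892e+00, -2.02562791e-04,  2.80879387e+00]), 'contact_force': array([-0.25719196,  0.50330542,  0.00546467]), 'torque': array([ 0.04398401,  0.01483371, -0.03125669]), 'grip_force': 0.0, 'opening': 0.09204432850799843} -0.0188
```

View pics/scene0.png

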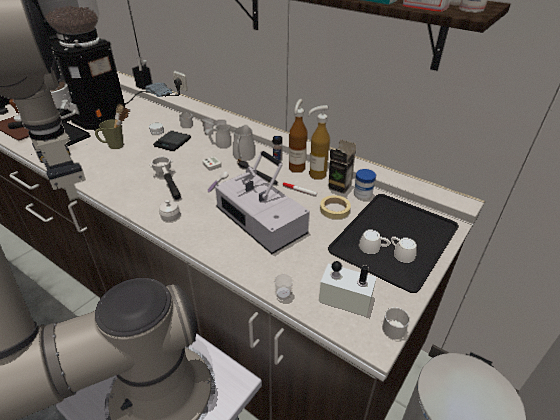

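View pics/top0.png

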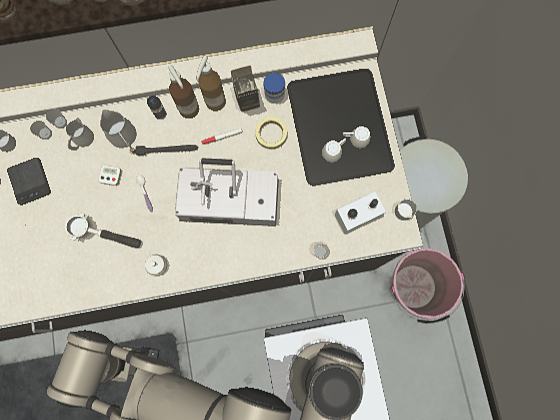

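The scene picture shows the steriliser near (262,212), with the drainer at (348,290), ball tool at (337,267) and probe at (364,275). In the top picture, the steriliser is at (228,195) and the drainer at (360,212). I'll enlarge both.

```bash
cat > h.py <<'E'
import numpy as np, cv2
from cell import robot, viewer
from scipy.spatial.transform import Rotation as Ro
P={n:viewer.camera_params(n) for n in("scene","top")}
def proj(n,X):
    p=P[n];c=(np.atleast_2d(X)-p["T"][:3,3])@p["T"][:3,:3]
    return cv2.projectPoints(c.reshape(-1,1,3),np.zeros(3),np.zeros(3),p["K"],np.array([p["k1"],0,0,0.]))[0].reshape(-1,2)
def back(n,uv,z):
    p=P[n];u=cv2.undistortPoints(np.array(uv,float).reshape(-1,1,2),p["K"],np.array([p["k1"],0,0,0.])).reshape(-1,2)
    d=np.c_[u,np.ones(len(u))]@p["T"][:3,:3].T;o=p["T"][:3,3]
    return o+d*((z-o[2])/d[:,2])[:,None]
def tool():
    s=robot.observe();return s["tool_pos"],Ro.from_euler("xyz",s["tool_rot"])
def crop(n,x0,y0,w,h,k,name):
    im=viewer.read_camera(n)[y0:y0+h,x0:x0+w,::-1]
    cv2.imwrite(f"pics/{name}.png",cv2.resize(im,None,fx=k,fy=k,interpolation=cv2.INTER_CUBIC))
E
python3 - <<'E'
from h import *
crop("top",165,145,260,120,3,"t1"); crop("scene",200,140,210,190,3,"s1")
E
```

```text
(no output)
```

View pics/t1.png

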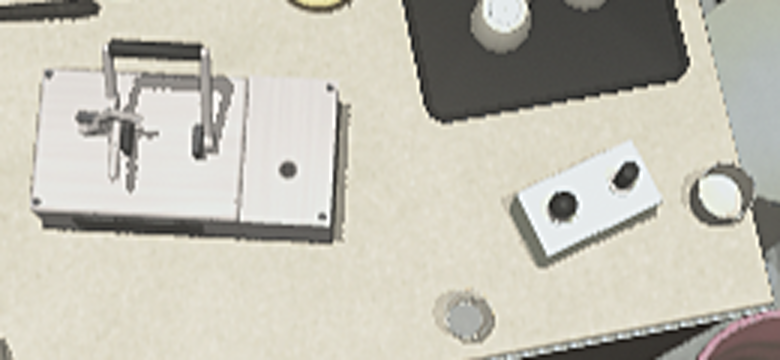

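View pics/s1.png

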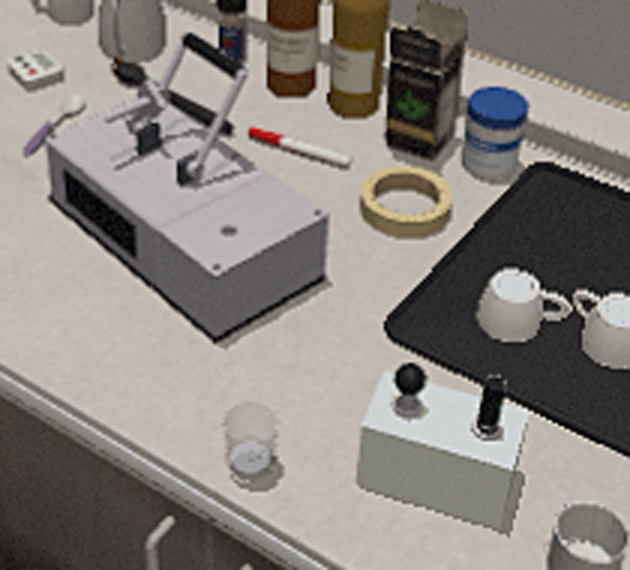

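The top crop shows the steriliser's top corners at (45,70), (338,83), (328,226) and (35,212), with the well at (288,170). The probe is the right-hand tool, top at (633,163). The scene crop shows the probe top at (494,381) and the well at (229,230).

```bash
python3 - <<'E'
from h import *
from scipy.optimize import least_squares
T=lambda a:(np.array(a,float)+.5)/3-.5+[165,145]
S=lambda a:(np.array(a,float)+.5)/3-.5+[200,140]
def fit(obj,obs,x0):
    # obs: cam, obj pts, px
    def w(p):c,s=np.cos(p[2]),np.sin(p[2]);R=np.array([[c,-s,0],[s,c,0],[0,0,1]]);return obj@R.T+[p[0],p[1],0]
    f=lambda p:np.concatenate([(proj(n,w(p)[i])-px).ravel() for n,i,px in obs])
    r=least_squares(f,x0,loss="soft_l1");print(r.x.round(4),f(r.x).round(1));return w(r.x)
ob=np.array([[75,150,90],[75,-150,90],[-75,-150,90],[-75,150,90],[-20,-105,90]])/1000
st=fit(ob,[("top",[0,1,2,3,4],T([[45,70],[338,83],[328,226],[35,212],[288,170]])),
 ("scene",[1,2,3,4],S([[327,213],[216,276],[48,145],[229,230]]))],[.55,.0,0])
print("well",st[4])
ob=np.array([[35,65,78],[35,-65,78],[-35,-65,78],[-35,65,78],[0,-35,78]])/1000
dr=fit(ob,[("top",[0,1,2,3],T([[517,200],[632,142],[661,190],[545,257]])),
 ("scene",[0,1,2,3],S([[390,374],[526,412],[513,450],[361,423]]))],[.5,-.3,.3])
print("probe hole",dr[4])
X=lambda n,a,z:back(n,[a],z)[0].round(4)
print("probe top",X("top",T([634,164]),.136),X("scene",S([494,381]),.136))
print("bar",proj("top",st[4]))
g=X("scene",S([494,381]),.136)
print("glass top",X("top",T([463,308]),.061),"cup",X("top",T([722,190]),.05))
E
```

```text
[ 0.5833  0.1885 -0.2295] [-0.6 -0.8  0.6 -0.9  1.7 -0.1 -1.6  0.3  0.8 -0.1  0.4  0.3 -0.4  0.4
 -2.9 -2.5 -0.3  0.2]
well [0.53994737 0.09078147 0.09      ]
[ 0.4603 -0.1991  0.2739] [-0.3 -2.  -0.7 -1.2  0.8  3.   1.2 -0.4 -2.7 -1.2  0.6 -0.8 -0.2  6.4
 -0.4  1. ]
probe hole [ 0.46979953 -0.2327973   0.078     ]
probe top [ 0.4732 -0.237   0.136 ] [ 0.47   -0.2325  0.136 ]
bar [[261.47190406 201.27748788]]
glass top [ 0.3757 -0.0535  0.061 ] cup [ 0.4471 -0.3392  0.05  ]
```

```bash
cat >> h.py <<'E'
def down(yaw,tilt=0): return Ro.from_euler("xyz",[np.pi,0,np.radians(yaw)])
def plan(wps,grasp=False):
    """wps: (TCP xyz, Rotation or yaw deg); prints chained moves"""
    p,R=tool()
    for q,Rt in wps:
        if not isinstance(Rt,Ro): Rt=down(Rt)
        d=R.inv().apply(np.array(q)-p)*100; w=np.degrees((R.inv()*Rt).as_rotvec())
        print("cm",d.round(2),"deg",w.round(1),"rows",round(max(np.linalg.norm(d)/6.25,np.linalg.norm(w)/10.7),1))
        p,R=np.array(q),Rt
E
python3 -c "
from h import *
plan([((.36,.26,.27),135),((.44,.0,.25),106),((.471,-.234,.19),106)])"
```

```text
cm [-25.54 -16.15  -4.36] deg [-0.   0.  25.9] rows 4.9
cm [-24.04 -12.73   2.  ] deg [-0. -0. 29.] rows 4.4
cm [-23.35  -3.47   6.  ] deg [0. 0. 0.] rows 3.9
```

step_arm --increments '[{"delta_pos": [-25.5,-16.2,-4.4],"dr": [0,0,26],"fingers": -1},{"delta_pos": [-25.5,-16.2,-4.4],"dr": [0,0,26],"fingers": -1},{"delta_pos": [-25.5,-16.2,-4.4],"dr": [0,0,26],"fingers": -1},{"delta_pos": [-25.5,-16.2,-4.4],"dr": [0,0,26],"fingers": -1},{"delta_pos": [-25.5,-16.2,-4.4],"dr": [0,0,26],"fingers": -1}]'

```text
time: 0.82
tool_pos: [0.3606, 0.258, 0.2711]
tool_rot: [3.141, 0.0, 2.355]
contact_force: [-0.4, 1.3, -0.3]
opening: 0.0917
grip_force: 0.0
```

step_arm --increments '[{"delta_pos": [-24,-12.7,2],"dr": [0,0,29],"fingers": -1},{"delta_pos": [-24,-12.7,2],"dr": [0,0,29],"fingers": -1},{"delta_pos": [-24,-12.7,2],"dr": [0,0,29],"fingers": -1},{"delta_pos": [-24,-12.7,2],"dr": [0,0,29],"fingers": -1},{"delta_pos": [-24,-12.7,2],"dr": [0,0,29],"fingers": -1}]'

```text
time: 1.45
tool_pos: [0.4396, -0.0029, 0.2503]
tool_rot: [-3.141, 0.0, 1.845]
contact_force: [-0.3, 0.4, 0.4]
opening: 0.0917
grip_force: 0.0
```

step_arm --increments '[{"delta_pos": [-23.3,-3.5,6],"dr": [0,0,0],"fingers": -0.2},{"delta_pos": [-23.3,-3.5,6],"dr": [0,0,0],"fingers": -0.2},{"delta_pos": [-23.3,-3.5,6],"dr": [0,0,0],"fingers": -0.2},{"delta_pos": [-23.3,-3.5,6],"dr": [0,0,0],"fingers": -0.2},{"delta_pos": [-23.3,-3.5,6],"dr": [0,0,0],"fingers": -0.2}]'

```text
time: 2.08
tool_pos: [0.4688, -0.2365, 0.189]
tool_rot: [-3.14, -0.002, 1.844]
contact_force: [1.2, 1.5, 0.0]
opening: 0.0556
grip_force: 0.0
```

step_arm --increments '[{"delta_pos": [0,0,4],"dr": [0,0,0],"fingers": -0.2},{"delta_pos": [0,0,7],"dr": [0,0,0],"fingers": -0.2},{"delta_pos": [0,0,9.6],"dr": [0,0,0],"fingers": -0.2},{"delta_pos": [0,0,9.6],"dr": [0,0,0],"fingers": -0.2},{"delta_pos": [0,0,9.6],"dr": [0,0,0],"fingers": -0.2}]'

```text
time: 2.7
tool_pos: [0.4701, -0.2333, 0.0959]
tool_rot: [3.14, 0.001, 1.849]
contact_force: [-0.1, -0.0, -0.1]
opening: 0.0548
grip_force: 0.0
```

```bash
python3 -c "
from h import *
crop('scene',310,220,100,100,6,'s2'); print(tool()[0], proj('scene',[tool()[0],tool()[0]+[0,0,.019]]))"
```

```text
[ 0.47024051 -0.23348357  0.09609051] [[362.57384548 277.82124469]
 [363.5968498  272.63728239]]
```

View pics/s2.png

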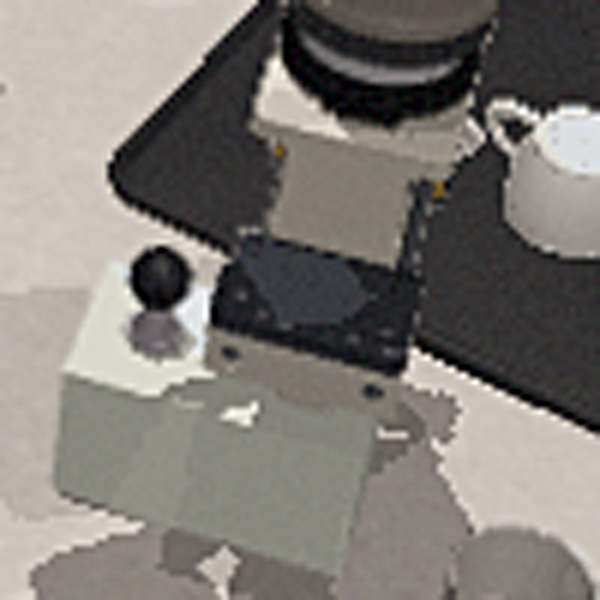

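The gripper is over the probe, which it hides. The ball tool stands clear at (160,278) and nothing is touching. I'll close the fingers.

step_arm --increments '[{"delta_pos": [0,0,0.3],"dr": [0,0,0],"fingers": 1},{"delta_pos": [0,0,0.3],"dr": [0,0,0],"fingers": 1},{"delta_pos": [0,0,0.3],"dr": [0,0,0],"fingers": 1},{"delta_pos": [0,0,0.3],"dr": [0,0,0],"fingers": 1},{"delta_pos": [0,0,0.3],"dr": [0,0,0],"fingers": 1}]' --newtons 20

```text
time: 3.38
tool_pos: [0.4696, -0.2335, 0.0918]
tool_rot: [3.141, 0.0, 1.849]
contact_force: [-0.1, -1.0, 0.8]
opening: 0.0175
grip_force: 20.0
```

step_arm --increments '[{"delta_pos": [0,0,-2],"dr": [0,0,0],"fingers": 1},{"delta_pos": [0,0,-6],"dr": [0,0,0],"fingers": 1},{"delta_pos": [0,0,-11],"dr": [0,0,0],"fingers": 1},{"delta_pos": [0,0,-15],"dr": [0,0,0],"fingers": 1},{"delta_pos": [0,0,-15],"dr": [0,0,0],"fingers": 1}]'

```text
time: 4.0
tool_pos: [0.4707, -0.2343, 0.2449]
tool_rot: [3.137, 0.005, 1.849]
contact_force: [-0.0, 0.6, -0.6]
opening: 0.0177
grip_force: 20.0
```

```bash
python3 -c "
from h import *
plan([((.52,.0,.235),90),((.54,.091,.20),76.8)])"
```

```text
cm [21.18 11.17  0.93] deg [ 0.3  0.3 15.9] rows 3.8
cm [9.1 2.  3.5] deg [ 0.  -0.  13.2] rows 1.6
```

step_arm --increments '[{"delta_pos": [5,2.6,0],"dr": [0,0,4],"fingers": 1},{"delta_pos": [10,5.3,0.3],"dr": [0,0,8],"fingers": 1},{"delta_pos": [15,7.9,0.6],"dr": [0,0,12],"fingers": 1},{"delta_pos": [19,10,0.9],"dr": [0,0,16],"fingers": 1},{"delta_pos": [21.2,11.2,0.9],"dr": [0,0,16],"fingers": 1}]'

```text
time: 4.62
tool_pos: [0.5182, 0.0035, 0.2309]
tool_rot: [-3.138, -0.001, 1.571]
contact_force: [0.3, 0.3, 0.3]
opening: 0.0177
grip_force: 20.0
```

step_arm --increments '[{"delta_pos": [3,0.7,1],"dr": [0,0,5],"fingers": 1},{"delta_pos": [6,1.3,2],"dr": [0,0,10],"fingers": 1},{"delta_pos": [9.1,2,3.5],"dr": [0,0,13.2],"fingers": 1},{"delta_pos": [9.1,2,3.5],"dr": [0,0,13.2],"fingers": 1},{"delta_pos": [9.1,2,3.5],"dr": [0,0,13.2],"fingers": 1}]'

```text
time: 5.25
tool_pos: [0.5387, 0.0917, 0.197]
tool_rot: [-3.14, 0.001, 1.34]
contact_force: [0.4, -0.6, -0.0]
opening: 0.0177
grip_force: 20.0
```

```bash
python3 -c "
from h import *
crop('scene',210,120,120,120,5,'s3'); p,R=tool(); print(p,R.as_euler('xyz',True)); tip=p+R.apply([0,0,.084]); print('tip',tip)
f=lambda q:((proj('scene',q)-[210,120])+.5)*5-.5
print(f([tip,tip+[0,0,.07],[.5400,.0908,.09]]))"
```

```text
[0.5389002  0.09136124 0.19749373] [-1.79970975e+02  2.42592759e-02  7.67337507e+01]
tip [0.53885062 0.09133639 0.11349374]
[[328.98097974 454.53619304]
 [329.28060315 358.62872363]
 [330.74886863 484.55087892]]
```

View pics/s3.png

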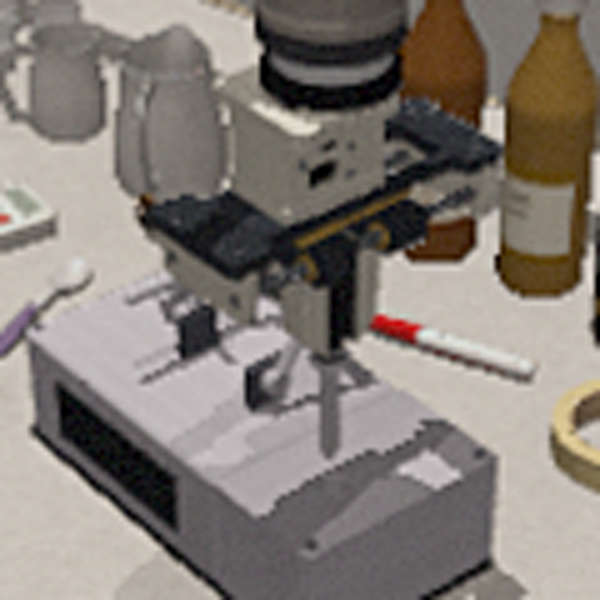

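The tip shows at (331,457), within about 1 mm of the prediction (329,454). The well is in shadow, so I'll refine its position from the first pictures.

```bash
python3 -c "
from h import *
w=np.array([.54,.0908,.09])
for n in('scene','top'):
    g=cv2.imread(f'pics/{n}0.png',0).astype(float); c=proj(n,[w])[0]; x,y=c.round().astype(int)
    a=g[y-6:y+7,x-6:x+7]; m=np.clip(np.median(a)-15-a,0,None); yy,xx=np.mgrid[y-6:y+7,x-6:x+7]
    u=[(m*xx).sum()/m.sum(),(m*yy).sum()/m.sum()]; print(n,c,u,back(n,[u],.088))
plan([((.54,.091,.20),76.8)])
"
```

```text
scene [275.74977373 216.51017578] [np.float64(275.7913429522753), np.float64(216.46836847946724)] [[0.54218486 0.09226072 0.088     ]]
top [261.46269215 201.26176904] [np.float64(260.50794187225415), np.float64(201.14802298073673)] [[0.54134893 0.09353795 0.088     ]]
cm [-0.01  0.12 -0.25] deg [-0.   0.  -0.1] rows 0.0
```

step_arm --increments '[{"delta_pos": [0.2,0.2,0.5],"dr": [0,0,0],"fingers": 1},{"delta_pos": [0.2,0.2,1.5],"dr": [0,0,0],"fingers": 1},{"delta_pos": [0.2,0.2,2.3],"dr": [0,0,0],"fingers": 1},{"delta_pos": [0.2,0.2,3],"dr": [0,0,0],"fingers": 1},{"delta_pos": [0.2,0.2,3.5],"dr": [0,0,0],"fingers": 1}]' --newtons 15

```text
time: 5.92
tool_pos: [0.5414, 0.0936, 0.1621]
tool_rot: [-3.141, 0.0, 1.339]
contact_force: [-0.2, -0.1, -0.5]
opening: 0.0173
grip_force: 15.0
```

step_arm --increments '[{"delta_pos": [0,0,1.2],"dr": [0,0,0],"fingers": 1},{"delta_pos": [0,0,2.5],"dr": [0,0,0],"fingers": 1},{"delta_pos": [0,0,4],"dr": [0,0,0],"fingers": 1},{"delta_pos": [0,0,5],"dr": [0,0,0],"fingers": 1},{"delta_pos": [0,0,5.5],"dr": [0,0,0],"fingers": 1}]'

```text
time: 6.55
tool_pos: [0.5414, 0.0936, 0.1069]
tool_rot: [-3.141, 0.0, 1.339]
contact_force: [0.4, -0.3, -0.5]
opening: 0.0177
grip_force: 15.0
```

Now lower gently onto the collar.

step_arm --increments '[{"delta_pos": [0,0,0.1],"dr": [0,0,0],"fingers": 1},{"delta_pos": [0,0,0.2],"dr": [0,0,0],"fingers": 1},{"delta_pos": [0,0,0.3],"dr": [0,0,0],"fingers": 1},{"delta_pos": [0,0,0.4],"dr": [0,0,0],"fingers": 1},{"delta_pos": [0,0,0.4],"dr": [0,0,0],"fingers": 1}]'

```text
time: 7.18
tool_pos: [0.5415, 0.0936, 0.1038]
tool_rot: [3.142, -0.0, 1.339]
contact_force: [0.7, -0.6, -0.4]
opening: 0.0178
grip_force: 15.0
```

step_arm --increments '[{"delta_pos": [0,0,0.1],"dr": [0,0,0],"fingers": 1},{"delta_pos": [0,0,0.1],"dr": [0,0,0],"fingers": -0.2},{"delta_pos": [0,0,0.1],"dr": [0,0,0],"fingers": -0.2},{"delta_pos": [0,0,0.1],"dr": [0,0,0],"fingers": -0.2},{"delta_pos": [0,0,0.1],"dr": [0,0,0],"fingers": -0.2}]'

```text
time: 7.8
tool_pos: [0.5415, 0.0936, 0.1026]
tool_rot: [-3.141, -0.0, 1.339]
contact_force: [-0.7, -0.1, -0.8]
opening: 0.0523
grip_force: 0.0
```

step_arm --increments '[{"delta_pos": [0,0,-3],"dr": [0,0,0],"fingers": -0.2},{"delta_pos": [0,0,-8],"dr": [0,0,0],"fingers": -0.2},{"delta_pos": [0,0,-13],"dr": [0,0,0],"fingers": -0.2},{"delta_pos": [0,0,-17],"dr": [0,0,0],"fingers": -0.2},{"delta_pos": [0,0,-17],"dr": [0,0,0],"fingers": -0.2}]'

```text
time: 8.43
tool_pos: [0.5429, 0.0937, 0.2762]
tool_rot: [3.135, -0.002, 1.339]
contact_force: [0.5, -0.4, 0.0]
opening: 0.0547
grip_force: 0.0
```

```bash
python3 -c "
from h import *
crop('scene',210,120,120,120,5,'s4'); w=np.array([.541,.092,.09])
f=lambda q:((proj('scene',q)-[210,120])+.5)*5-.5
print(f([w,w+[0,0,.004],w+[0,0,.058]]))"
```

```text
[[330.13703097 482.93848642]
 [330.15594169 477.77426424]
 [330.41736084 405.93386822]]
```

View pics/s4.png

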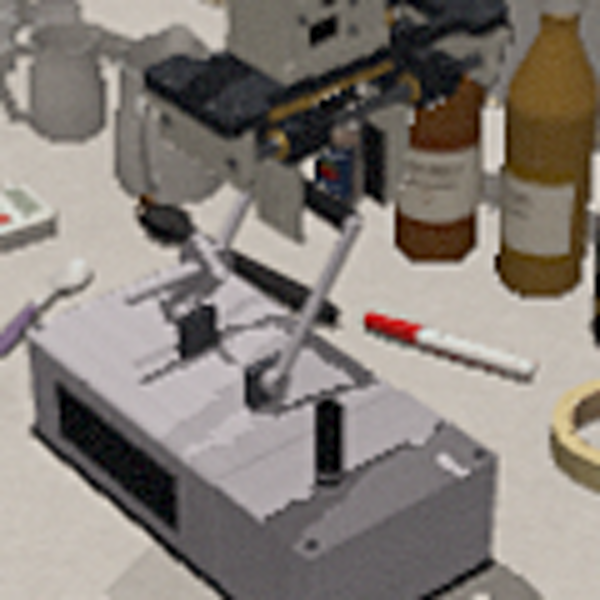

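The probe is home in the well, with its collar on the housing at (330,480). The catch tab runs from about (200,270) to (130,300), and the bar is near (330,205). Next I check the model against these and plan the catch.

```bash
cat >> h.py <<'E'
YAW=-.2295; RS=Ro.from_euler("z",YAW); O=np.array([.541,.0925,0])-RS.apply([-.020,-.105,0])
def W(x,y,z): return O+RS.apply(np.array([x,y,z])/1000)
YS=np.degrees(YAW)
E
python3 -c "
from h import *
f=lambda q:((proj('scene',q)-[210,120])+.5)*5-.5
print('tab front,pt,back',f([W(-47,58,149),W(-27,58,149),W(4,58,149)]).round())
print('bar ends',f([W(62,20-43,201),W(62,63,201)]).round(), 'tab now', W(-27,58,149))
plan([(W(-60,15,250),120),(W(-33,15,200),YS+180),(W(-33,18,128),YS+180)])
print('unit of +y ster in tool is +y; ')
"
```

```text
tab front,pt,back [[127. 299.]
 [153. 288.]
 [192. 270.]]
bar ends [[346. 221.]
 [257. 165.]] tab now [0.57126452 0.25281862 0.149     ]
cm [11.86 -4.09  2.38] deg [  0.2   0.  -43.3] rows 4.0
cm [-1.85  1.97  5.  ] deg [  0.    0.  -46.9] rows 4.4
cm [-0.   0.3  7.2] deg [0. 0. 0.] rows 1.2
unit of +y ster in tool is +y;
```

step_arm --increments '[{"delta_pos": [11.9,-4.1,2.4],"dr": [0,0,-43],"fingers": 1},{"delta_pos": [11.9,-4.1,2.4],"dr": [0,0,-43],"fingers": 1},{"delta_pos": [11.9,-4.1,2.4],"dr": [0,0,-43],"fingers": 1},{"delta_pos": [11.9,-4.1,2.4],"dr": [0,0,-43],"fingers": 1},{"delta_pos": [11.9,-4.1,2.4],"dr": [0,0,-43],"fingers": 1}]'

```text
time: 9.1
tool_pos: [0.5281, 0.2189, 0.2469]
tool_rot: [-3.138, -0.001, 2.088]
contact_force: [0.7, -0.2, -0.2]
opening: 0.0097
grip_force: 0.0
```

step_arm --increments '[{"delta_pos": [-1.8,2,5],"dr": [0,0,-47],"fingers": 1},{"delta_pos": [-1.8,2,5],"dr": [0,0,-47],"fingers": 1},{"delta_pos": [-1.8,2,5],"dr": [0,0,-47],"fingers": 1},{"delta_pos": [-1.8,2,5],"dr": [0,0,-47],"fingers": 1},{"delta_pos": [-1.8,2,5],"dr": [0,0,-47],"fingers": 1}]'

```text
time: 9.72
tool_pos: [0.5549, 0.2126, 0.1977]
tool_rot: [-3.141, -0.002, 2.908]
contact_force: [0.2, -0.1, -0.5]
opening: 0.0003
grip_force: 0.0
```

```bash
python3 -c "
from h import *
print(tool()[0],robot.observe()['opening'],robot.observe()['qpos'].round(2))
plan([(W(-33,16,128),YS+180),(W(-33,158,128),YS+180)])"
```

```text
[0.5548512  0.21263595 0.19765739] 0.000331117753218631 [ 0.24  0.49  1.37  0.    1.28 -1.1 ]
cm [-0.1   0.09  6.97] deg [-0.  -0.1 -0.2] rows 1.1
cm [-0.  14.2  0. ] deg [0. 0. 0.] rows 2.3
```

step_arm --increments '[{"delta_pos": [0,0,3],"dr": [0,0,0],"fingers": 1},{"delta_pos": [0,0,7],"dr": [0,0,0],"fingers": 1},{"delta_pos": [0,0,7],"dr": [0,0,0],"fingers": 1},{"delta_pos": [0,1,7],"dr": [0,0,0],"fingers": 1},{"delta_pos": [0,2,7],"dr": [0,0,0],"fingers": 1}]'

```text
time: 10.35
tool_pos: [0.561, 0.2336, 0.1305]
tool_rot: [3.14, 0.003, 2.909]
contact_force: [-0.3, -0.3, -0.1]
opening: 0.0004
grip_force: 0.0
```

step_arm --increments '[{"delta_pos": [0,1,0],"dr": [0,0,0],"fingers": 1},{"delta_pos": [0,2,0],"dr": [0,0,0],"fingers": 1},{"delta_pos": [0,3,0],"dr": [0,0,0],"fingers": 1},{"delta_pos": [0,4,0],"dr": [0,0,0],"fingers": 1},{"delta_pos": [0,5,0],"dr": [0,0,0],"fingers": 1}]'

```text
time: 10.98
tool_pos: [0.5713, 0.282, 0.1286]
tool_rot: [3.142, -0.0, 2.91]
contact_force: [0.7, -0.8, 0.5]
opening: 0.0005
grip_force: 0.3
```

step_arm --increments '[{"delta_pos": [0,0.6,0],"dr": [0,0,0],"fingers": 1},{"delta_pos": [0,1.2,0],"dr": [0,0,0],"fingers": 1},{"delta_pos": [0,1.7,0],"dr": [0,0,0],"fingers": 1},{"delta_pos": [0,2.1,0],"dr": [0,0,0],"fingers": 1},{"delta_pos": [0,2.4,0],"dr": [0,0,0],"fingers": 1}]'

```text
time: 11.6
tool_pos: [0.5768, 0.3048, 0.1288]
tool_rot: [3.142, 0.0, 2.91]
contact_force: [0.3, -1.3, 0.5]
opening: 0.0004
grip_force: 0.3
```

step_arm --increments '[{"delta_pos": [0,0.2,0],"dr": [0,0,0],"fingers": 1},{"delta_pos": [0,0.4,0],"dr": [0,0,0],"fingers": 1},{"delta_pos": [0,0.4,0],"dr": [0,0,0],"fingers": 1},{"delta_pos": [0,0.4,0],"dr": [0,0,0],"fingers": 1},{"delta_pos": [0,0.4,0],"dr": [0,0,0],"fingers": 1}]'

```text
time: 12.22
tool_pos: [0.5776, 0.3078, 0.1286]
tool_rot: [-3.141, -0.0, 2.91]
contact_force: [-1.8, -5.2, -0.1]
opening: 0.0005
grip_force: 2.7
```

step_arm --increments '[{"delta_pos": [0,0.3,0],"dr": [0,0,0],"fingers": 1},{"delta_pos": [0,0.4,0],"dr": [0,0,0],"fingers": 1},{"delta_pos": [0,0.4,0],"dr": [0,0,0],"fingers": 1},{"delta_pos": [0,0.4,0],"dr": [0,0,0],"fingers": 1},{"delta_pos": [0,0.4,0],"dr": [0,0,0],"fingers": 1}]'

```text
time: 12.85
tool_pos: [0.5778, 0.3085, 0.1284]
tool_rot: [-3.135, -0.002, 2.909]
contact_force: [-3.7, -17.1, 4.8]
opening: 0.0005
grip_force: 8.6
```

```bash
python3 -c "
from h import *
print(RS.inv().apply(tool()[0]-O))
b=110*np.sin(.6);bz=110+110*np.cos(.6); print(b,bz)
plan([(W(-33,80,128),YS+180),(W(-33,80,270),YS+180),(W(62,20,270),YS+90),(W(62,20,201-19),YS+90)])"
```

```text
[-0.03327321  0.11370939  0.1284154 ]
62.11067207345389 200.78691764006462
cm [-0.04 -3.37  0.07] deg [-0.4 -0.1 -0.2] rows 0.5
cm [  0.    0.  -14.2] deg [0. 0. 0.] rows 2.3
cm [-9.5 -6.  -0. ] deg [-0. -0. 90.] rows 8.4
cm [ 0.  -0.   8.8] deg [0. 0. 0.] rows 1.4
```

step_arm --increments '[{"delta_pos": [0,-2,0],"dr": [0,0,0],"fingers": 1},{"delta_pos": [0,-4,0],"dr": [0,0,0],"fingers": 1},{"delta_pos": [0,-4,-4],"dr": [0,0,0],"fingers": 1},{"delta_pos": [0,-4,-10],"dr": [0,0,0],"fingers": 1},{"delta_pos": [0,-4,-14],"dr": [0,0,0],"fingers": 1}]'

```text
time: 13.48
tool_pos: [0.5701, 0.2743, 0.2722]
tool_rot: [3.138, 0.003, 2.91]
contact_force: [1.0, -0.2, -0.2]
opening: 0.0008
grip_force: 0.0
```

step_arm --increments '[{"delta_pos": [0,0,0],"dr": [0,0,10],"fingers": -0.3},{"delta_pos": [-1,-1,0],"dr": [0,0,20],"fingers": -0.3},{"delta_pos": [-3,-3,0],"dr": [0,0,30],"fingers": -0.3},{"delta_pos": [-5,-5,0],"dr": [0,0,40],"fingers": -0.3},{"delta_pos": [-7,-6,0],"dr": [0,0,50],"fingers": -0.3}]'

```text
time: 14.1
tool_pos: [0.6245, 0.1987, 0.2693]
tool_rot: [3.14, -0.001, 2.031]
contact_force: [0.7, -0.3, 1.2]
opening: 0.046
grip_force: 0.0
```

```bash
python3 -c "
from h import *
print(RS.inv().apply(tool()[0]-O))
plan([(W(62,20,265),YS+90),(W(62,20,201-19),YS+90)])
crop('scene',230,110,80,80,7,'s5'); f=lambda q:((proj('scene',q)-[230,110])+.5)*7-.5
print('bar ends',f([W(62,20-43,201),W(62,63,201)]).round())
print('tab at 1.3',f([W(-47,134,149),W(4,134,149)]).round())"
```

```text
[0.03715981 0.01740298 0.2692572 ]
cm [-1.38  2.08  0.43] deg [ 0.1 -0.1 39.5] rows 3.7
cm [ 0.  -0.   8.3] deg [0. 0. 0.] rows 1.3
bar ends [[344. 380.]
 [221. 301.]]
tab at 1.3 [[-60. 417.]
 [ 31. 379.]]
```

View pics/s5.png

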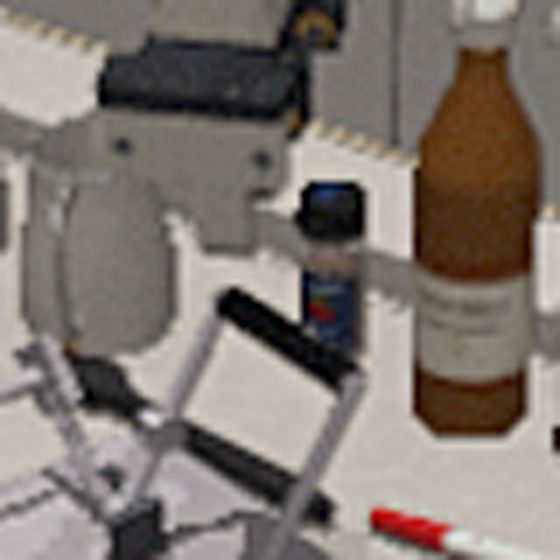

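The bar runs from (225,298) to (350,375) as predicted. The catch tab is now at the left edge, near (30,380), so the catch is fully over. Next I line up with the bar and descend.

step_arm --increments '[{"delta_pos": [-1.4,2.1,0],"dr": [0,0,10],"fingers": -0.4},{"delta_pos": [-1.4,2.1,0],"dr": [0,0,20],"fingers": -0.4},{"delta_pos": [-1.4,2.1,0],"dr": [0,0,30],"fingers": -0.4},{"delta_pos": [-1.4,2.1,0],"dr": [0,0,39.5],"fingers": -0.4},{"delta_pos": [-1.4,2.1,0],"dr": [0,0,39.5],"fingers": -0.4}]'

```text
time: 14.78
tool_pos: [0.6487, 0.1968, 0.2689]
tool_rot: [3.141, -0.001, 1.352]
contact_force: [0.2, 0.9, -0.4]
opening: 0.0641
grip_force: 0.0
```

```bash
python3 -c "
from h import *
print(RS.inv().apply(tool()[0]-O),robot.observe()['opening'])
plan([(W(62,20,201-19),YS+90)])"
```

```text
[0.06113241 0.02110965 0.26886845] 0.06406862085437966
cm [-0.12  0.08  8.69] deg [ 0.  -0.1  0.6] rows 1.4
```

step_arm --increments '[{"delta_pos": [-0.1,0.1,3],"dr": [0,0,0.5],"fingers": -0.4},{"delta_pos": [-0.1,0.1,6],"dr": [0,0,0.5],"fingers": -0.4},{"delta_pos": [-0.1,0.1,8.7],"dr": [0,0,0.5],"fingers": -0.4},{"delta_pos": [-0.1,0.1,8.7],"dr": [0,0,0.5],"fingers": -0.4},{"delta_pos": [-0.1,0.1,8.7],"dr": [0,0,0.5],"fingers": -0.4}]'

```text
time: 15.4
tool_pos: [0.6501, 0.1952, 0.1832]
tool_rot: [3.14, -0.001, 1.342]
contact_force: [-0.1, -0.7, 1.2]
opening: 0.0643
grip_force: 0.0
```

step_arm --increments '[{"delta_pos": [0,0,0],"dr": [0,0,0],"fingers": 1},{"delta_pos": [0,0,0],"dr": [0,0,0],"fingers": 1},{"delta_pos": [0,0,0],"dr": [0,0,0],"fingers": 1},{"delta_pos": [0,0,0],"dr": [0,0,0],"fingers": 1},{"delta_pos": [0,0,0],"dr": [0,0,0],"fingers": 1}]' --newtons 25

```text
time: 16.02
tool_pos: [0.6509, 0.1945, 0.1824]
tool_rot: [3.138, -0.001, 1.339]
contact_force: [5.6, -3.0, 4.3]
opening: 0.0185
grip_force: 3.2
```

```bash
python3 -c "
from h import *
s=robot.observe();L=RS.inv().apply(s['tool_pos']-O)*1000; print(L,s['contact_force'],s['opening'],s['grip_force'])
# offset of bar arc relative to q=0: dy (ster x) and dz(down) in cm
for q in np.arange(0.1,1.11,.1): print(q.round(1),(11*np.sin(.6-q)-11*np.sin(.6)).round(2),(-(11*np.cos(.6-q)-11*np.cos(.6))).round(2))"
```

```text
[ 63.77632564  19.31893806 182.44358283] [ 5.59831964 -3.03408857  4.33585432] 0.018526079807660245 3.1920743733644485
0.1 -0.94 -0.57
0.2 -1.93 -1.05
0.3 -2.96 -1.43
0.4 -4.03 -1.7
0.5 -5.11 -1.87
0.6 -6.21 -1.92
0.7 -7.31 -1.87
0.8 -8.4 -1.7
0.9 -9.46 -1.43
1.0 -10.49 -1.05
1.1 -11.48 -0.57
```

step_arm --increments '[{"delta_pos": [0,0,0],"dr": [0,0,0],"fingers": 1},{"delta_pos": [0,-0.95,-0.55],"dr": [0,0,0],"fingers": 1},{"delta_pos": [0,-1.95,-1.05],"dr": [0,0,0],"fingers": 1},{"delta_pos": [0,-2.95,-1.45],"dr": [0,0,0],"fingers": 1},{"delta_pos": [0,-4,-1.7],"dr": [0,0,0],"fingers": 1}]'

```text
time: 16.65
tool_pos: [0.6141, 0.2035, 0.2017]
tool_rot: [3.131, -0.003, 1.338]
contact_force: [8.6, -2.6, 7.8]
opening: 0.0171
grip_force: 25.0
```

step_arm --increments '[{"delta_pos": [0,-1.1,-0.15],"dr": [0,0,0],"fingers": 1},{"delta_pos": [0,-2.2,-0.2],"dr": [0,0,0],"fingers": 1},{"delta_pos": [0,-3.3,-0.15],"dr": [0,0,0],"fingers": 1},{"delta_pos": [0,-4.2,0],"dr": [0,0,0],"fingers": 1},{"delta_pos": [0,-4.9,0.1],"dr": [0,0,0],"fingers": 1}]'

```text
time: 17.27
tool_pos: [0.5659, 0.2154, 0.2001]
tool_rot: [3.133, -0.004, 1.339]
contact_force: [9.0, 0.2, 4.8]
opening: 0.0172
grip_force: 25.0
```

```bash
python3 -c "
from h import *
s=robot.observe();L=RS.inv().apply(s['tool_pos']-O)*1000; print(L,RS.inv().apply(s['contact_force']),s['opening'],s['grip_force'])
print('stop bar at',110*np.sin(-.4),110+110*np.cos(.4))"
```

```text
[-23.76526139  20.36133055 200.06105716] [8.70031657 2.23071029 4.78762848] 0.017201687317472094 25.00084161758423
stop bar at -42.83601765395156 211.31670934031735
```

step_arm --increments '[{"delta_pos": [0,-0.6,0.15],"dr": [0,0,0],"fingers": 1},{"delta_pos": [0,-1.2,0.35],"dr": [0,0,0],"fingers": 1},{"delta_pos": [0,-1.6,0.5],"dr": [0,0,0],"fingers": 1},{"delta_pos": [0,-1.9,0.65],"dr": [0,0,0],"fingers": 1},{"delta_pos": [0,-1.9,0.65],"dr": [0,0,0],"fingers": 1}]'

```text
time: 17.9
tool_pos: [0.5502, 0.2193, 0.1949]
tool_rot: [3.127, -0.005, 1.339]
contact_force: [14.8, -2.6, 8.7]
opening: 0.0173
grip_force: 25.0
```

step_arm --increments '[{"delta_pos": [0,-0.2,0.1],"dr": [0,0,0],"fingers": 1},{"delta_pos": [0,-0.4,0.15],"dr": [0,0,0],"fingers": 1},{"delta_pos": [0,-0.4,0.15],"dr": [0,0,0],"fingers": 1},{"delta_pos": [0,-0.4,0.15],"dr": [0,0,0],"fingers": 1},{"delta_pos": [0,-0.4,0.15],"dr": [0,0,0],"fingers": 1}]'

```text
time: 18.52
tool_pos: [0.5496, 0.2195, 0.1947]
tool_rot: [3.119, -0.007, 1.338]
contact_force: [23.3, -4.7, 9.7]
opening: 0.0171
grip_force: 25.0
```

```bash
python3 -c "
from h import *
s=robot.observe();L=RS.inv().apply(s['tool_pos']-O)*1000; print(L,RS.inv().apply(s['contact_force']),s['opening'],s['grip_force'])"
```

```text
[-40.53503193  20.65187326 194.6566987 ] [23.76139074  0.72485174  9.69283624] 0.017132566238733254 24.99984920024872
```

The stop is reached: 4 mm more command gave only 0.6 mm of travel while the force rose to 24 N. One last look before I hand in.

```bash
python3 -c "
from h import *
crop('scene',200,110,220,220,2.7,'s6')"
```

```text
(no output)
```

View pics/s6.png

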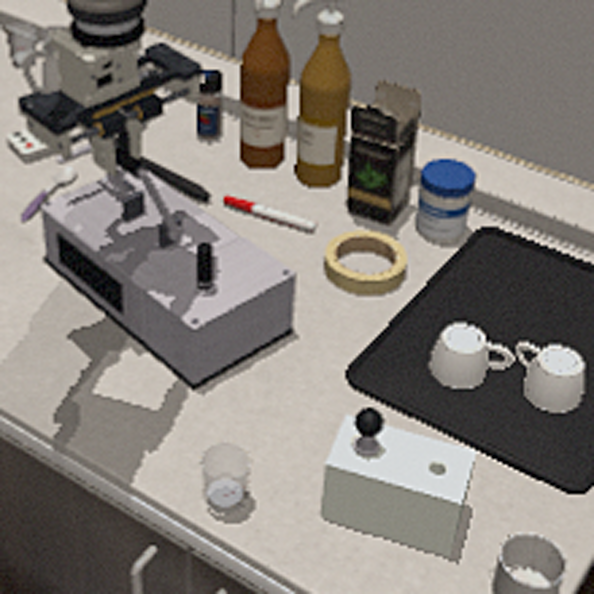

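The lever leans to the front in the gripper at (125,165). The probe is home at (205,265), and the ball tool and bystanders haven't moved.

```bash
python3 -c "
from cell import robot
print(robot.hand_in())"
```

```text
the job is handed in; nothing more can be done
None
```

I put the probe in the well, flipped the catch fully left, and handed the job in at about 18.6 s with the gripper still holding the lever at its front stop; no verdict came back.

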